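Open and lock the seed sower's shutter

TASK

Open the shutter of the bench seed sower: with the fingertips push its black knob along the long leg of the L-shaped slot to the corner, then sideways along the short leg fully to its closed end, so that it is locked, and leave it there. Only push the knob, do not pull it up, and leave the pots, jar and other things around it where they stand.

Things in the scene. Friction and masses are not known exactly. Their poses are not given: they have to be found in the camera images.
- sower: Bench seed sower, fixed: plywood box, flat aluminium deck on top, 260 mm (its x) by 300 mm (its y), deck top 60 mm above the table. Origin at the centre of its underside; x points away from the robot, y left, turned up to 0.45 rad either way. L-shaped slot 17 mm wide in the deck. Open hopper at the -y edge (y -145 to -85, x -85 to 85 mm), rim 45 mm above the deck; the shutter plate in it moves with the knob.
- slot_start (a point): Pin centre at the beginning of the long leg, at deck-top height; in the sower's frame (-55, 10, 60) mm.
- slot_corner (a point): Pin centre at the corner of the L, at deck-top height; in the sower's frame (35, 10, 60) mm. The long leg runs to it along the sower's +x, 90 mm of pin travel.
- slot_end (a point): Pin centre at the closed end of the short leg, at deck-top height; in the sower's frame (35, 55, 60) mm. The short leg runs to it from the corner along the sower's +y, 45 mm of pin travel.
- knob_top (a point): Centre of the top of the knob. The knob is an upright black plastic cylinder, 28 mm across, from 3 to 38 mm above the deck, on a 14 mm steel pin that runs in the slot; it does not tilt.
- shutter (a joint): Travel of the knob along the long leg, m: 0 at slot_start, 0.09 at the corner (shutter open). Starts between 0 and 0.03. Stays where it is left; dry friction about 2 N, no spring.
- lock (a joint): Travel of the knob along the short leg, m: 0 in the long leg, 0.045 at the closed end (locked). Free to grow only within 1.5 mm of the corner. Stays where it is left; dry friction about 2 N, no spring.
- knob_lift (a joint): How far the knob is pulled up, m: 0 down, at most 0.015. A spring holds it down with about 12 N; pulling it up would release the shutter for cleaning and is not wanted.
- clay_pot: Bystander: small terracotta pot, 60 mm across, 55 mm tall, on the sower's deck; origin at the middle of its underside.
- seed_jar: Bystander: small seed jar, 40 mm across, 55 mm tall, on the sower's deck; origin at the middle of its underside.
- tin: Bystander: small steel tin, 44 mm across, 50 mm tall, on the sower's deck; origin at the middle of its underside.
- mug: Bystander: white mug, 80 mm across, 95 mm tall, on the table to the left; origin at the middle of its underside.
- bowl: Bystander: red enamel bowl, 160 mm across, 65 mm tall, on the table to the right; origin at the middle of its underside.
- fibre_pot: Bystander: brown fibre pot, 56 mm across, 60 mm tall, on the table to the right; origin at the middle of its underside.
- big_pot: Bystander: larger terracotta pot, 80 mm across, 85 mm tall, on the table to the left; origin at the middle of its underside.

How it is judged:
By the outcome, as a careful person would: the job done as asked, in the order asked, and still so for the second after the job is handed in, with the robot touching nothing.
It also fails if it takes over 40 s, if anything falls off the work surface, if the arm or the gripper's body presses on something with over 40 N, if the wrist force passes 120 N, or if a joint passes its speed limit or range.

ROBOT

A 6-joint arm with a two-finger parallel gripper is mounted at the origin on the work surface. World frame = base frame: x ahead of the robot, y to its left, z up, the work surface at z = 0. Lengths are in mm, angles in rad, forces in N, time in s.
With the tool pointing down it reaches from about 275 to 750 mm from the base axis. Payload 10.2 kg.
Tool frame: the origin (TCP) lies between the finger pads; the fingertips stand 17 mm ahead of it and the grasp point (between the pads) lies 2 mm behind it (tips_ahead is the distance from the TCP to the fingertips, in mm); z points along the fingers, y is the line along which they close (so a half turn about z gives the same grasp; the last joint's range is limited). The gripper opens to 85 mm and grips with 20 to 120 N. Pads are 22 mm wide; open, the fingers measure 114 mm over their backs; the gripper's body (76 mm by 85 mm) begins 54 mm behind the grasp point. The pads swing forward as they close: fully open they stand 13 mm farther back than shut.
Start: joints at [0.889, 0.313, 1.498, -0, 1.331, -0.223], TCP at [232.521, 470.707, 248.294] pointing down, gripper open.
Joint ranges: [-2.94, 2.94], [-0.97, 2.17], [0.19, 2.56], [-1.23, 4.37], [0.02, 3.11], [-2.88, 2.88]. Speed limits (rad/s): [2.39, 2.39, 3.01, 3.14, 3.14, 3.14].

INTERFACE

Orientations are given as a unit quaternion [w, x, y, z].
In Python, from rig import sense, capture, finish_job, boxes_of, tips_ahead gives the robot as it stands.
- The arm moves only by the tool drive_tool, never from a script. Its argument "commands" is text: rows parted by semicolons, each of 7 numbers parted by spaces: the shift along the world's x, y, z in units of 0.1 m (1.0 is 0.1 m), then the turn, a rotation vector about the world's x, y, z in units of pi/4 rad (1.0 is pi/4 rad), then the opening in per cent of the stroke, from 0 (shut) to 100 (fully open). A call has 1 to 20 rows; each row shifts and turns the commanded pose from where the row before left it; what a row does not reach is not made up. A row lasts 1/12 s, in which the tool goes at most 41.7 mm and 7.16 degrees, less where a joint would pass 70% of its speed; a pose out of reach is approached as far as the arm can. A call with a number of a shift or a turn outside -1 to 1 is refused whole. A call with a gripper value outside its range is refused whole. The fingers move at their own pace and stop on an object; "force" is the grip in N (left out, the last holds). Time passes only in rows, so rows that do not move let the fingers close. It gives the time, the measured TCP pose, the force, the opening and the grip force at its end, in the units of the state.
- sense(): the state, without advancing time (a new reading comes with each control period).
- capture(name): name is "scene" or "top"; returns a dict with "pixels" (480x640x3 uint8, blue, green, red), "fov_y" (degrees; the focal length in pixels is half the picture's height over the tangent of half this angle, whatever the lens; pixels are square), "cx", "cy" (the principal point, pixels), "position" and "attitude" of the camera in the world. Camera axes: x right, y down, z forward; pixel columns grow to the right and rows downward; lengths in mm; the calibration is good to about 2 mm. A picture is of the moment at which its call begins. There is no depth.
- finish_job(): hands the job in; it is judged then, once.
Trained networks look in a picture, given as the dict that the camera call returned (one of the last four; its "shot" number tells which), for a name from the list of things; names that differ only in an ending like _2 or _b are one class to them, and where a whole thing is asked for, a point or a joint stands for the part that bears it (a point fixed in the world has none). Each returns a list of dicts, best first, with "confidence" (0 to 1); they miss things now and then, are a little off and sometimes report something else, mostly with a low value. They report only what shows in the picture. A call takes as long as a camera call.
- boxes_of(picture, name): "position" ([column, row] in pixels, amid what is visible of it).
The state is a dict: "time_s": time; "joints": joint angles; "dq": joint speeds; "tau": joint torques, N m; "eef_pos": TCP position; "ee_rot": TCP orientation; "force": force on the tool from outside, world axes, zero at the start; "wrist_torque": the same for the moment, N m; "grip_width": opening from 0.0 (shut) to 1.0 (fully open); "grip_force": force on a finger pad.
Only numpy, scipy, OpenCV 4.12 (cv2) and the standard library are available. Lean on these libraries where they do the work, as an engineer would, in place of code of your own. Each camera call takes 0.05 s, during which the arm holds its last target. There are 200 camera calls.

## Working session

There is one attempt and no reset: what is moved stays moved. The work goes in short steps, Python scripts to look and compute and a tool call to move; the robot and the scene stay as the last step left them, time stands still between calls to the robot, and variables do not carry over. Pictures are saved under pics/ and viewed, at most 10 in all, crops included, and the job is handed in when it is done.

Besides the shell and the picture viewer there is one more tool, called after "Emit:" as a command line: name --argument value ..., lists and objects as JSON in quotes. drive_tool: Moves the arm, as the interface text tells. Shifts and turns lie within -1 to 1; 1 stands for 0.1 m of shift or pi/4 rad of turn. Its arguments: {"type":"object","properties":{"commands":{"type":"string"},"force":{"type":"number"}},"required":["commands"]}

```bash
mkdir -p pics; cat > h.py <<'E'
import numpy as np, cv2
from rig import *
from scipy.spatial.transform import Rotation as R
def rot(a):
    a=np.array(a,float)
    return a if a.shape==(3,3) else R.from_quat(a[[1,2,3,0]]).as_matrix()
def ray(c,p):
    f=240/np.tan(np.radians(c["fov_y"])/2)
    return rot(c["attitude"])@np.array([(p[0]-c["cx"])/f,(p[1]-c["cy"])/f,1])
def at_z(c,p,z):
    d=ray(c,p);o=np.array(c["position"]);return o+d*(z-o[2])/d[2]
def proj(c,P):
    f=240/np.tan(np.radians(c["fov_y"])/2)
    q=rot(c["attitude"]).T@(np.array(P,float)-c["position"]);return np.array([c["cx"]+f*q[0]/q[2],c["cy"]+f*q[1]/q[2]])
E
python3 - <<'E'
from h import *
for n in ["scene","top"]:
    c=capture(n);cv2.imwrite(f"pics/{n}1.png",c["pixels"])
    print(n,c["position"],c["attitude"],c["fov_y"],c["cx"],c["cy"])
    for t,z in [("sower",60),("knob_top",98),("clay_pot",88),("seed_jar",88),("tin",85),("mug",48),("bowl",33),("fibre_pot",30),("big_pot",42)]:
        for b in boxes_of(c,t)[:2]: print(t,round(b["confidence"],2),np.round(b["position"]),np.round(at_z(c,b["position"],z)))
print(sense())
E
```

```text
scene [1106.24427104 -670.19285697  947.09605113] [-0.35227379  0.87122941  0.31799116 -0.12547558] 51.89402171341666 313.5130291958293 245.03620908563727
sower 0.9 [338. 240.] [595.  42.  60.]
knob_top 0.71 [335. 237.] [607.  15.  98.]
knob_top 0.44 [331. 214.] [546.  73.  98.]
clay_pot 0.6 [391. 203.] [635. 218.  88.]
seed_jar 0.65 [332. 184.] [468. 176.  88.]
tin 0.98 [375. 239.] [679.  81.  85.]
mug 0.71 [369. 159.] [448. 383.  48.]
bowl 0.73 [160. 322.] [ 437. -397.   33.]
fibre_pot 0.88 [215. 354.] [ 589. -372.   30.]
big_pot 0.85 [411. 177.] [592. 398.  42.]
big_pot 0.44 [375. 238.] [653. 124.  42.]
top [444.87644175 -17.85504309 962.01924547] [ 0.06583652 -0.69844275  0.7113628  -0.04249995] 56.45063794407909 323.24060013466664 239.99850817812512
sower 0.92 [290. 250.] [564.  79.  60.]
knob_top 0.72 [284. 263.] [535.  86.  98.]
knob_top 0.34 [292. 252.] [556.  71.  98.]
clay_pot 0.71 [225. 210.] [645. 207.  88.]
clay_pot 0.24 [290. 192.] [679.  76.  88.]
seed_jar 0.82 [240. 296.] [473. 175.  88.]
tin 0.85 [291. 194.] [677.  74.  85.]
mug 0.71 [138. 309.] [452. 394.  48.]
mug 
[... 157 characters left out ...]
9.  42.]
{'time_s': 1.0, 'joints': array([ 8.88637901e-01,  3.12914008e-01,  1.49768045e+00,  1.17716867e-05,
        1.33101949e+00, -2.23417417e-01]), 'dq': array([-0.00085827, -0.00014357,  0.00116951,  0.00022639, -0.00015223,
       -0.00227242]), 'tau': array([ 2.32598659e-04, -4.12161076e+01, -2.59898239e+01, -1.65594115e-04,
        5.18529359e-04,  1.68328847e-05]), 'eef_pos': array([232.50321655, 470.72019174, 248.29437117]), 'ee_rot': array([-9.79873983e-06,  2.27365921e-01,  9.73809395e-01, -7.07216495e-06]), 'force': array([-0.87816077,  0.954029  ,  0.83120004]), 'wrist_torque': array([ 0.01108129, -0.00159029,  0.03754051]), 'grip_force': 0.0, 'grip_width': 0.9990434441656885}
```

```bash
python3 - <<'E'
import cv2
a=cv2.imread("pics/top1.png")[150:370,170:430]
cv2.imwrite("pics/top1c.png",cv2.resize(a,None,fx=2.7,fy=2.7,interpolation=cv2.INTER_CUBIC))
E
```

```text
(no output)
```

View pics/top1.png

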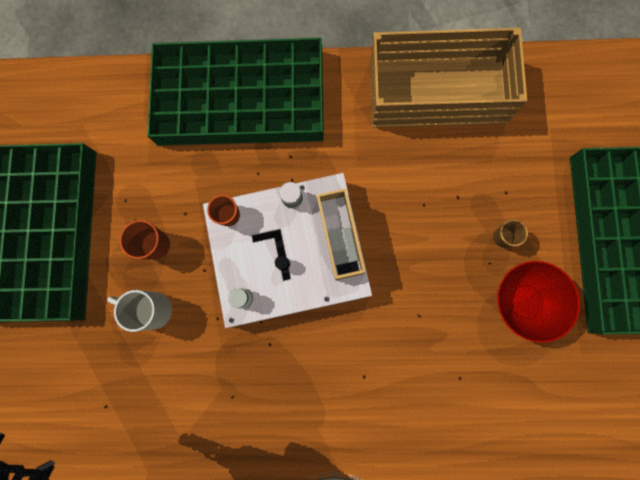

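View pics/top1c.png

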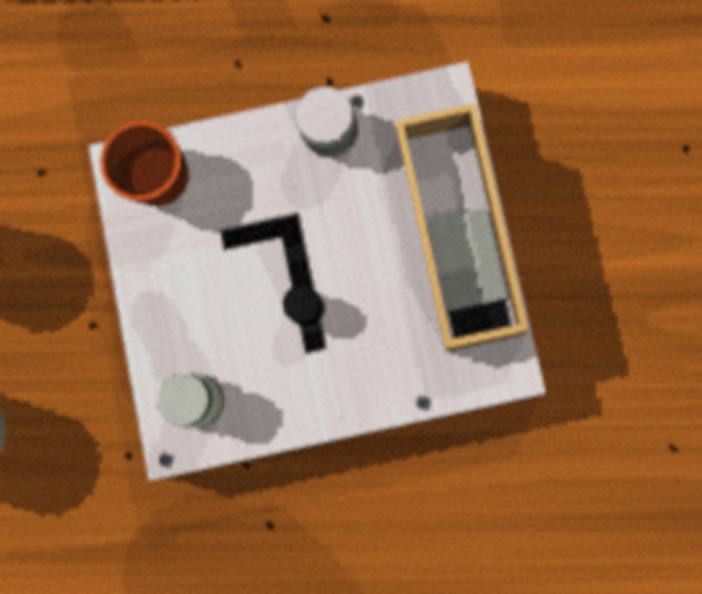

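The crop (scale 2.7, offset 170,150) shows the deck corners at (90,146), (469,62), (545,392) and (150,479). The knob is at (303,306), about 25 mm up the long leg. The jar, pot and tin are clear of the slot. Next I fit the sower's pose.

```bash
python3 - <<'E'
from h import *
c=capture("top")
px=lambda p:(np.array(p)+.5)/2.7-.5+[170,150]
# deck corners and slot extremes (outer) in sower frame
m=[((90,146),(130,150)),((469,62),(130,-150)),((545,392),(-130,-150)),((150,479),(-130,150)),
   ((299,214),(43.5,1.5)),((222,231),(43.5,63.5)),((227,249),(26.5,63.5)),((327,348),(-63.5,1.5)),((307,353),(-63.5,18.5))]
W=np.array([at_z(c,px(a),60)[:2] for a,_ in m]);S=np.array([b for _,b in m],float)
Wc,Sc=W.mean(0),S.mean(0)
A=(W-Wc).T@(S-Sc);th=np.arctan2(A[1,0]-A[0,1],A[0,0]+A[1,1])
Rm=np.array([[np.cos(th),-np.sin(th)],[np.sin(th),np.cos(th)]]);t=Wc-Rm@Sc
print("yaw",th,"t",t);print(np.round(W-(S@Rm.T+t),1))
k=at_z(c,px((303,306)),98)[:2];print("knob",k,"sower",Rm.T@(k-t))
for n,z,p in [("tin",110,(326,116)),("pot",115,(143,163)),("jar",115,(186,400))]:
    print(n,np.round(Rm.T@(at_z(c,px(p),z)[:2]-t)))
for n,s in [("start",(-55,10)),("corner",(35,10)),("end",(35,55))]: print(n,Rm@s+t)
print("tips",tips_ahead); 
r=rot(sense()["ee_rot"]);print(r.round(3))
np.savez("pose.npz",th=th,t=t)
E
```

```text
yaw 0.19856332391199985 t [569.00686158  87.83704814]
[[-0.4  0.3]
 [-0.   0.2]
 [ 0.6  1. ]
 [ 0.8  0.3]
 [-1.9  0.8]
 [-1.5 -1.1]
 [ 1.2 -1.7]
 [ 0.7  1. ]
 [ 0.6 -0.7]]
knob [535.08617487  90.92697246] sower [-32.64465696   9.72044194]
tin [ 98. -36.]
pot [ 92. 101.]
jar [-82. 102.]
start [513.11494626  86.79119819]
corner [601.34653534 104.54469611]
end [592.46978638 148.66049065]
tips 17.0
[[-0.897  0.443  0.   ]
 [ 0.443  0.897  0.   ]
 [-0.     0.    -1.   ]]
```

Emit:
drive_tool --commands "0.185 -0.277 0 0 0 -0.083 0;0.185 -0.277 0 0 0 -0.083 0;0.185 -0.277 0 0 0 -0.083 0;0.185 -0.277 0 0 0 -0.083 0;0.185 -0.277 0 0 0 -0.083 0;0.185 -0.277 0 0 0 -0.083 0;0.185 -0.277 0 0 0 -0.083 0;0.185 -0.277 0 0 0 -0.083 0;0.185 -0.277 0 0 0 -0.083 0;0.185 -0.277 0 0 0 -0.083 0;0.185 -0.277 0 0 0 -0.083 0;0.185 -0.277 0 0 0 -0.083 0;0.185 -0.277 0 0 0 -0.083 0;0.185 -0.277 0 0 0 -0.083 0;0 0 -0.3 0 0 0 0;0 0 -0.3 0 0 0 0;0 0 -0.3 0 0 0 0;0 0 0 0 0 0 0;0 0 0 0 0 0 0" --force 60

```text
time_s: 2.63
eef_pos: [491.3, 82.9, 158.2]
ee_rot: [-0.001, 0.633, 0.774, -0.001]
force: [0.3, -0.0, 0.1]
grip_width: -0.002
grip_force: 0.0
```

```bash
python3 - <<'E'
from h import *
c=capture("scene");p=proj(c,[540,95,98]).astype(int);print(p)
a=c["pixels"][p[1]-80:p[1]+80,p[0]-100:p[0]+100]
cv2.imwrite("pics/s2.png",cv2.resize(a,None,fx=3.5,fy=3.5,interpolation=cv2.INTER_CUBIC))
E
```

```text
[334 208]
```

View pics/s2.png

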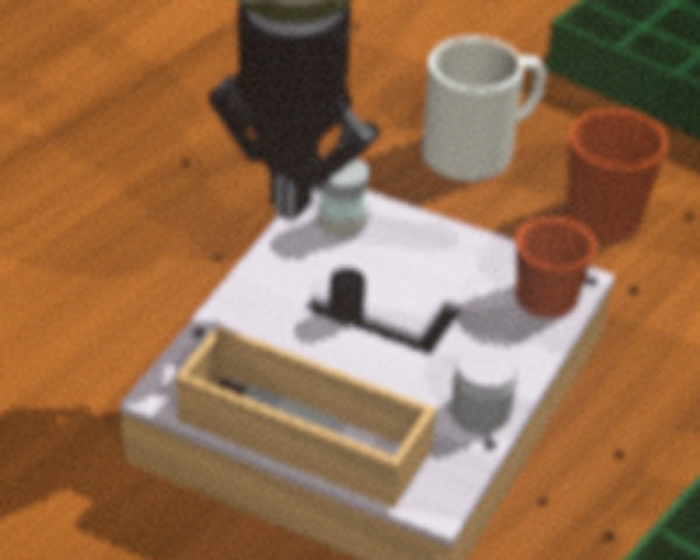

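Emit:
drive_tool --commands "0 0 -0.23 0 0 0 0;0 0 -0.23 0 0 0 0;0 0 -0.23 0 0 0 0;0 0 0 0 0 0 0;0.078 0.016 0 0 0 0 0;0.078 0.016 0 0 0 0 0;0.078 0.016 0 0 0 0 0;0.078 0.016 0 0 0 0 0;0.078 0.016 0 0 0 0 0;0.078 0.016 0 0 0 0 0;0 0 0 0 0 0 0"

```text
time_s: 3.6
eef_pos: [539.9, 92.7, 89.5]
ee_rot: [0.001, 0.633, 0.774, 0.001]
force: [0.3, -0.3, 0.9]
grip_width: 0.001
grip_force: 0.0
```

```bash
python3 - <<'E'
from h import *
c=capture("scene");p=proj(c,[560,95,98]).astype(int)
a=c["pixels"][p[1]-60:p[1]+60,p[0]-80:p[0]+80]
cv2.imwrite("pics/s3.png",cv2.resize(a,None,fx=4.5,fy=4.5,interpolation=cv2.INTER_CUBIC))
for b in boxes_of(c,"knob_top"): print(b,at_z(c,b["position"],80))
E
```

```text
{'position': [336.6, 239.2], 'confidence': 0.64} [604.00935668  24.8389889   80.        ]
{'position': [342.8, 215.7], 'confidence': 0.63} [563.46601101 102.5173878   80.        ]
{'position': [391.6, 202.9], 'confidence': 0.21} [631.92852459 226.43032584  80.        ]
```

View pics/s3.png

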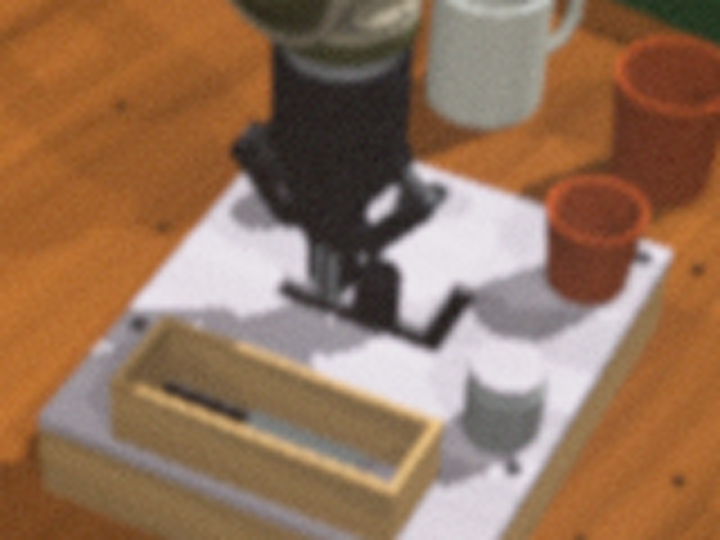

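Emit:
drive_tool --commands "0.078 0.016 0 0 0 0 0;0.078 0.016 0 0 0 0 0;0.078 0.016 0 0 0 0 0;0.039 0.008 0 0 0 0 0;0.02 0.004 0 0 0 0 0;0.02 0.004 0 0 0 0 0"

```text
time_s: 4.2
eef_pos: [569.3, 99.0, 89.1]
ee_rot: [-0.0, 0.633, 0.774, -0.0]
force: [-2.1, 0.2, 0.1]
grip_width: 0.002
grip_force: 1.1
```

Emit:
drive_tool --commands "0.015 0.003 0 0 0 0 0;0.015 0.003 0 0 0 0 0"

```text
time_s: 4.37
eef_pos: [572.4, 99.6, 89.1]
ee_rot: [-0.0, 0.633, 0.774, -0.0]
force: [-2.1, 0.5, -0.7]
grip_width: -0.0
grip_force: 1.1
```

Emit:
drive_tool --commands "0.015 0.003 0 0 0 0 0;0 0 0 0 0 0 0"

```text
time_s: 4.53
eef_pos: [574.2, 99.8, 89.2]
ee_rot: [-0.0, 0.633, 0.774, -0.0]
force: [-1.1, -0.3, -0.9]
grip_width: -0.002
grip_force: 0.8
```

Emit:
drive_tool --commands "0.015 0.003 0 0 0 0 0;0 0 0 0 0 0 0"

```text
time_s: 4.7
eef_pos: [575.0, 100.0, 89.2]
ee_rot: [-0.001, 0.633, 0.774, -0.001]
force: [-6.2, -0.3, 1.3]
grip_width: 0.002
grip_force: 3.1
```

Emit:
drive_tool --commands "0.01 0.002 0 0 0 0 0;0 0 0 0 0 0 0"

```text
time_s: 4.87
eef_pos: [575.3, 100.1, 89.2]
ee_rot: [-0.001, 0.633, 0.774, -0.002]
force: [-10.5, -1.4, 4.3]
grip_width: 0.001
grip_force: 5.5
```

Emit:
drive_tool --commands "-0.147 -0.03 0 0 0 0 0;0 0 0.35 0 0 0 0;0 0 0.35 0 0 0 0;0.04 -0.023 0 0 0 0.15 0;0.04 -0.023 0 0 0 0.15 0;0.04 -0.023 0 0 0 0.15 0;0.04 -0.023 0 0 0 0.15 0;0.04 -0.023 0 0 0 0.15 0;0.04 -0.023 0 0 0 0.15 0;0.04 -0.023 0 0 0 0.15 0;0.04 -0.023 0 0 0 0.15 0;0.04 -0.023 0 0 0 0.15 0;0.04 -0.023 0 0 0 0.15 0;0.04 -0.023 0 0 0 0.15 0;0.04 -0.023 0 0 0 0.15 0;0 0 0 0 0 0.15 0;0 0 0 0 0 0.05 0;0 0 0 0 0 0 0;0 0 0 0 0 0 0"

```text
time_s: 6.45
eef_pos: [610.3, 69.6, 159.6]
ee_rot: [0.001, -0.099, 0.995, -0.0]
force: [-0.4, 0.2, -0.4]
grip_width: -0.002
grip_force: 0.0
```

```bash
python3 - <<'E'
from h import *
c=capture("scene");p=proj(c,[590,95,98]).astype(int)
a=c["pixels"][p[1]-60:p[1]+60,p[0]-80:p[0]+80]
cv2.imwrite("pics/s4.png",cv2.resize(a,None,fx=4.5,fy=4.5,interpolation=cv2.INTER_CUBIC))
E
```

```text
(no output)
```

View pics/s4.png

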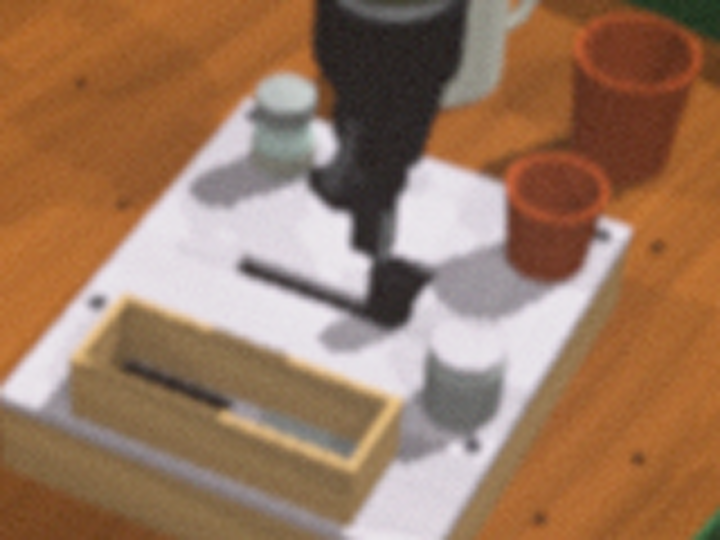

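The knob now stands at the corner of the slot. I'll lower the tool on its -y side and push along the short leg.

Emit:
drive_tool --commands "0 0 -0.2 0 0 0 0;0 0 -0.2 0 0 0 0;0 0 -0.15 0 0 0 0;0 0 -0.15 0 0 0 0;0 0 0 0 0 0 0"

```text
time_s: 6.92
eef_pos: [608.6, 69.8, 86.5]
ee_rot: [-0.002, -0.099, 0.995, 0.0]
force: [0.4, -0.3, 0.3]
grip_width: 0.003
grip_force: 0.0
```

```bash
python3 - <<'E'
from h import *
c=capture("scene");p=proj(c,[590,95,98]).astype(int)
a=c["pixels"][p[1]-60:p[1]+60,p[0]-80:p[0]+80]
cv2.imwrite("pics/s5.png",cv2.resize(a,None,fx=4.5,fy=4.5,interpolation=cv2.INTER_CUBIC))
E
```

```text
(no output)
```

View pics/s5.png

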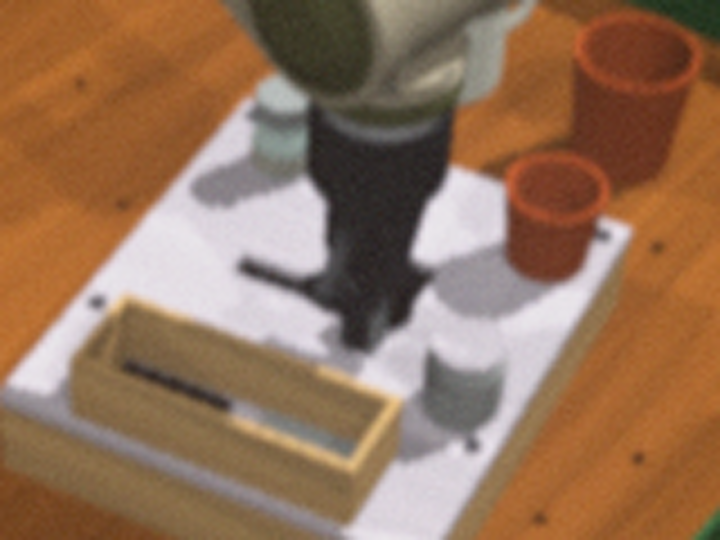

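The tool is down in front of the knob and touching nothing.

Emit:
drive_tool --commands "-0.012 0.059 0 0 0 0 0;-0.012 0.059 0 0 0 0 0;-0.012 0.059 0 0 0 0 0;-0.012 0.059 0 0 0 0 0;-0.012 0.059 0 0 0 0 0"

```text
time_s: 7.38
eef_pos: [604.3, 99.8, 90.2]
ee_rot: [0.001, -0.1, 0.995, -0.0]
force: [0.6, -2.7, 2.6]
grip_width: 0.0
grip_force: 1.3
```

Emit:
drive_tool --commands "-0.012 0.059 0 0 0 0 0;-0.012 0.059 0 0 0 0 0;-0.006 0.029 0 0 0 0 0"

```text
time_s: 7.63
eef_pos: [600.8, 114.8, 89.5]
ee_rot: [0.0, -0.1, 0.995, 0.0]
force: [1.6, -1.9, 1.7]
grip_width: 0.0
grip_force: 1.1
```

```bash
python3 - <<'E'
from h import *
c=capture("scene");p=proj(c,[590,95,98]).astype(int)
a=c["pixels"][p[1]-60:p[1]+60,p[0]-80:p[0]+80]
cv2.imwrite("pics/s6.png",cv2.resize(a,None,fx=4.5,fy=4.5,interpolation=cv2.INTER_CUBIC))
E
```

```text
(no output)
```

View pics/s6.png

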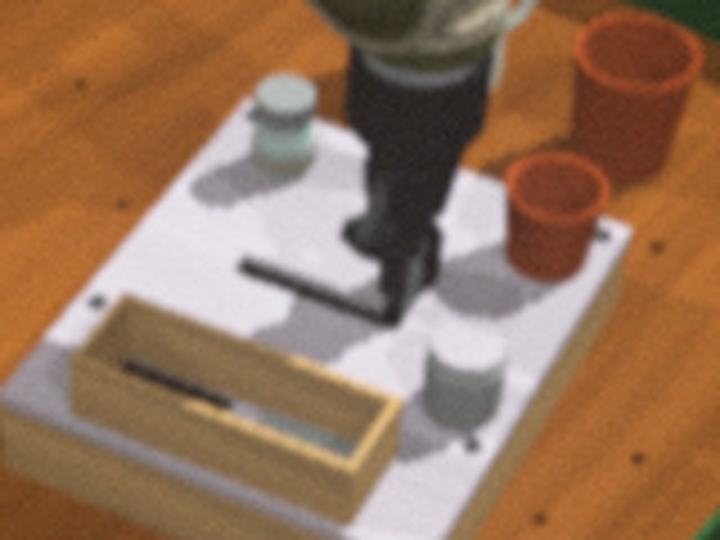

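The knob is moving along the short leg, with about 9 mm to go.

Emit:
drive_tool --commands "-0.008 0.039 0 0 0 0 0;-0.004 0.02 0 0 0 0 0;0 0 0 0 0 0 0"

```text
time_s: 7.93
eef_pos: [599.5, 120.2, 89.2]
ee_rot: [-0.0, -0.1, 0.995, 0.0]
force: [1.2, -1.1, 0.5]
grip_width: 0.003
grip_force: 0.2
```

Emit:
drive_tool --commands "-0.003 0.015 0 0 0 0 0;0 0 0 0 0 0 0"

```text
time_s: 8.1
eef_pos: [599.3, 121.4, 89.2]
ee_rot: [-0.0, -0.099, 0.995, 0.0]
force: [-0.0, -0.9, 0.7]
grip_width: -0.003
grip_force: 0.7
```

Emit:
drive_tool --commands "-0.003 0.015 0 0 0 0 0;0 0 0 0 0 0 0"

```text
time_s: 8.27
eef_pos: [599.0, 122.9, 89.2]
ee_rot: [-0.0, -0.099, 0.995, -0.0]
force: [0.5, -1.2, 0.5]
grip_width: 0.002
grip_force: 0.8
```

Tool y in the sower frame is about 28.4, with no stop felt yet.

Emit:
drive_tool --commands "-0.003 0.015 0 0 0 0 0;0 0 0 0 0 0 0"

```text
time_s: 8.43
eef_pos: [598.9, 123.7, 89.3]
ee_rot: [-0.0, -0.1, 0.995, -0.001]
force: [0.4, -5.8, 0.8]
grip_width: 0.002
grip_force: 2.8
```

Emit:
drive_tool --commands "-0.002 0.01 0 0 0 0 0;0 0 0 0 0 0 0"

```text
time_s: 8.6
eef_pos: [598.9, 124.0, 89.3]
ee_rot: [0.0, -0.1, 0.995, -0.001]
force: [1.2, -10.3, 1.0]
grip_width: 0.003
grip_force: 4.6
```

Emit:
drive_tool --commands "-0.002 0.01 0 0 0 0 0;0 0 0 0 0 0 0"

```text
time_s: 8.77
eef_pos: [598.8, 124.3, 89.4]
ee_rot: [0.0, -0.099, 0.995, -0.002]
force: [1.7, -13.1, 0.9]
grip_width: 0.005
grip_force: 6.5
```

The force rises steeply, so the knob is at the closed end. Backing off and lifting clear.

Emit:
drive_tool --commands "0.02 -0.1 0 0 0 0 0;0.02 -0.1 0 0 0 0 0;0 0 0.35 0 0 0 0;0 0 0.35 0 0 0 0;0 0 0.35 0 0 0 0;-0.35 -0.07 0 0 0 0 0;-0.35 -0.07 0 0 0 0 0;-0.35 -0.07 0 0 0 0 0;-0.35 -0.07 0 0 0 0 0;-0.35 -0.07 0 0 0 0 0;-0.35 -0.07 0 0 0 0 0;0 0 0 0 0 0 0;0 0 0 0 0 0 0"

```text
time_s: 9.85
eef_pos: [391.7, 64.1, 194.7]
ee_rot: [0.0, -0.099, 0.995, 0.0]
force: [1.1, -0.5, 0.4]
grip_width: -0.001
grip_force: 0.0
```

```bash
python3 - <<'E'
from h import *
c=capture("top");p=proj(c,[570,95,98]).astype(int)
a=c["pixels"][p[1]-90:p[1]+90,p[0]-110:p[0]+110]
cv2.imwrite("pics/t7.png",cv2.resize(a,None,fx=3.3,fy=3.3,interpolation=cv2.INTER_CUBIC))
print(p,(proj(c,[592.5,148.7,98])-p+[110,90])*3.3)
E
```

```text
[279 245] [276.06509925 262.56722266]
```

View pics/t7.png

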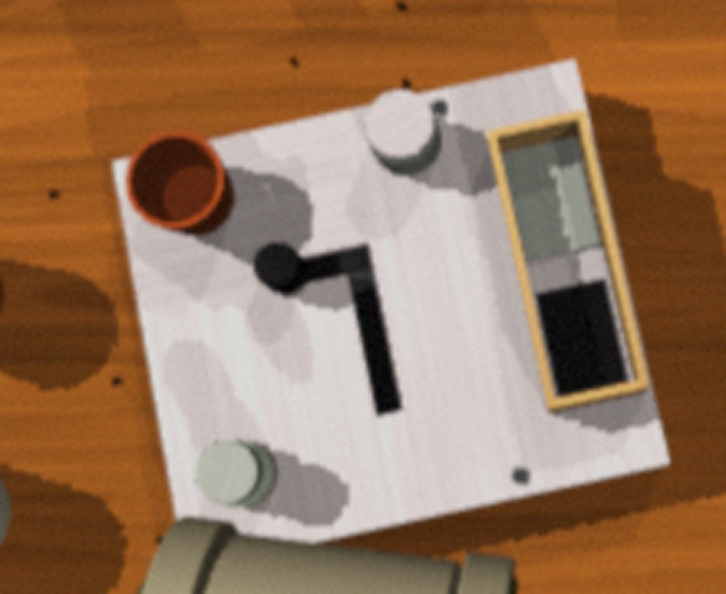

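The knob is at (278,266), and the closed end predicts (276,263), so it is at the end within measurement error. The shutter is open and the bystanders haven't moved.

```bash
python3 -c "
from rig import *
print(finish_job())"
```

```text
the job is handed in; nothing more can be done
None
```

The sower's shutter is open and locked: I pushed the knob to the corner, then along the short leg until it stopped at the closed end. The things around it stayed in place, and the job is handed in.

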